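Make up two meal kits from the kitchen stock

ROBOT

A 7-joint arm with a two-finger parallel gripper is mounted at the origin on a cart in front of the work surface, level with it; the furniture and walls round the work are solid. World frame = base frame: x ahead of the robot, y to its left, z up, the work surface at z = 0. Lengths are in m, angles in rad, forces in N, time in s.
With the tool pointing down it reaches from about 0.4 to 0.875 m from the base axis. Payload 4.4 kg.
Tool frame: the origin (TCP) lies at the very end of the fingers, on their centre line; the grasp point (between the pads) lies manip.pinch_z behind it (manip.pinch_z is the distance from the TCP to the grasp point, in m); z points along the fingers, y is the direction in which the jaws open and shut (so a half turn about z gives the same grasp; the last joint's range is limited). The gripper opens to 85 mm and grips with 20 to 120 N. Pads are 22 mm wide; open, the fingers measure 114 mm over their backs; the gripper's body (76 mm by 85 mm) begins 54 mm behind the grasp point. The pads swing forward as they close: fully open they stand 13 mm farther back than shut.
Start: joints at [-1.219, 0.628, 0.038, 1.517, -0.027, 0.996, -0.02], TCP at [0.264, 0.594, 0.231] pointing down, gripper open.
Joint ranges: [-3.06, 3.06], [-0.37, 2.12], [-1.25, 1.32], [0.18, 2.47], [-1.1, 4.24], [0.23, 1.98], [-2.94, 2.94]. Speed limits (rad/s): [2.57, 2.57, 3.14, 3.14, 3.14, 3.14, 3.14].

INTERFACE

Orientations are given as a unit quaternion [w, x, y, z].
In Python, from plant import manip gives the robot as it stands.
- The arm moves only by the tool drive_tool, never from a script. Its argument "motion" is a list of rows, each an object of numbers: "grip": the opening in per cent of the stroke, from 0 (shut) to 100 (fully open); "tx", "ty", "tz": the shift along the tool's x, y, z in cm; "twist": the turn about the tool's z in degrees. A call has 1 to 20 rows; each row is the pose to reach, as a shift and turn from the pose commanded when the call began, along the tool's axes at that moment; what a row does not reach only later rows make up. A row lasts 1/8 s, in which the tool goes at most 62.5 mm and 10.7 degrees, less where a joint would pass 70% of its speed; a pose out of reach is approached as far as the arm can. A call with a gripper value outside its range is refused whole. The fingers move at their own pace and stop on an object; "newtons" is the grip in N (left out, the last holds). Time passes only in rows, so rows that repeat a pose let the fingers close. It gives the time, the measured TCP pose, the force and the opening at its end, in the units of the state.
- manip.observe(): the state, without advancing time (a new reading comes with each control period).
- manip.grab_frame(name): name is "scene" or "top"; returns (picture, depth): 420x560x3 uint8, red, green, blue; 420x560 float32, m along the optical axis (not along the pixel's ray), 0 where there is no reading.
- manip.camera_model(name): a dict with "vfov" (degrees; the focal length in pixels is half the picture's height over the tangent of half this angle, whatever the lens; pixels are square), "cx", "cy" (the principal point, pixels), "D" ([k1, k2, p1, p2, k3] as OpenCV has them; the pictures are not rectified), "origin" and "orientation" of the camera in the world. Camera axes: x right, y down, z forward; pixel columns grow to the right and rows downward; lengths in m; the calibration is good to about 2 mm. A picture is of the moment at which its call begins. camera_model takes no time and is no camera call.
- manip.sign_off(): hands the job in, once; it reports no verdict.
Trained networks look in the newest picture that a camera, given by its name, has taken for a name from the list of things; names that differ only in an ending like _2 or _b are one class to them, and where a whole thing is asked for, a point or a joint stands for the part that bears it (a point fixed in the world has none). Each returns a list of dicts, best first, with "score" (0 to 1); they miss things now and then, are a little off and sometimes report something else, mostly with a low value. They report only what shows in the picture. A call takes as long as a camera call. They do not tell look-alikes from the thing itself.
- manip.search_frame(target, camera): "bbox" ([left, top, width, height] in pixels, round what is visible of it).
- manip.mark_of(target, camera): "at" ([row, column] in pixels: a listed point, or the origin of a listed thing).
The state is a dict: "clock": time; "qpos": joint angles; "qd": joint speeds; "effort": joint torques, N m; "position": TCP position; "tcp_rot": TCP orientation; "force": force on the tool from outside, world axes, zero at the start; "torque": the same for the moment, N m; "finger_gap": opening from 0.0 (shut) to 1.0 (fully open).
Only numpy, scipy, OpenCV 4.12 (cv2) and the standard library are available. Lean on these libraries where they do the work, as an engineer would, in place of code of your own. Each camera call takes 0.05 s, during which the arm holds its last target. There are 200 camera calls.

TASK

Make up the two meal kits: into the blue tray put the brown-capped spice jar, standing in the round holder, and the tall carrot butt, upright in the flat side; into the red tray put the yellow-capped spice jar, standing in the round holder, and the short carrot chunk, lying in the flat side. Set each thing down on the tray's floor rather than dropping it, and do not tip anything over. The white-capped spice jar and the green-lidded jar belong to no kit: leave them where they are.

Things in the scene. Friction and masses are not known exactly. Their poses are not given: they have to be found in the camera images.
- blue_tray: shallow blue plastic kit tray, 200 (x) x 96 mm, fixed, any yaw; origin: middle of underside, z up. Floor 4 mm thick, rim top 17 mm above table. Round jar holder (ring, inside diameter 64, wall 3, top 26 mm above table, round white pad) centred at x = -50 mm, y = 0. Flat side (90 x 88 mm inside, square white pad) centred at x = +51 mm, y = 0, behind a cross wall
- red_tray: shallow red plastic kit tray, 200 (x) x 96 mm, fixed, any yaw; origin: middle of underside, z up. Floor 4 mm thick, rim top 17 mm above table. Round jar holder (ring, inside diameter 64, wall 3, top 26 mm above table, round white pad) centred at x = -50 mm, y = 0. Flat side (90 x 88 mm inside, square white pad) centred at x = +51 mm, y = 0, behind a cross wall
- jar_brown_mid (a point): spice jar with a dark brown cap, 44 mm across, 105 mm tall, about 0.1 kg. The point is on its upright axis at half its height, z up; the jar stands on the table, lid on, at any yaw; hold it about 70 mm above its foot across its own x or y axis (square body, rounded corners), so the gripper clears its cap. Goes into the blue kit
- jar_yellow_mid (a point): spice jar with a mustard yellow cap, 43 mm across, 102 mm tall, about 0.1 kg. The point is on its upright axis at half its height, z up; the jar stands on the table, lid on, at any yaw; hold it about 70 mm above its foot across its own x or y axis (square body, rounded corners), so the gripper clears its cap. Goes into the red kit
- jar_white_mid (a point): spice jar with a white cap, 47 mm across, 98 mm tall. The point is on its upright axis at half its height, z up; the jar stands on the table, lid on, at any yaw. Belongs to no kit, stays where it is
- carrot_butt_mid (a point): tall orange carrot butt standing on its cut face, 43 x 45 mm at the foot, 87 mm tall, hold it near half its height; near cylindrical up to half its height and tapering above, about 0.09 kg. The point is on its upright axis at half its height, z up; any yaw. Goes into the blue kit
- carrot_block_mid (a point): short orange carrot chunk lying on its side, both ends cut, 44 mm wide along its own x, 67 mm long along its own y, 41 mm high, about 0.08 kg; grasp across the 44 mm, in its upper half to stay clear of the tray rim. The point is its centre at half its height, z up; any yaw. Goes into the red kit
- jar_green_mid (a point): wider clear jar with a green lid, 69 mm across, 84 mm tall. The point is on its upright axis at half its height, z up; the jar stands on the table, lid on, at any yaw. Belongs to no kit, stays where it is
Not all that is in view belongs to the job. Leave any purple look-alike of the part that bears carrot_butt_mid alone. Leave any turquoise look-alike of the part that bears jar_yellow_mid alone.

How it is judged:
By the outcome, as a careful person would: the job done as asked, in the order asked, and still so for the second after the job is handed in, with the robot touching nothing.
It also fails if it takes over 106 s, if anything falls off the work surface, if the arm or the gripper's body presses on something with over 40 N, if the wrist force passes 120 N, or if a joint passes its speed limit or range.

## Working session

There is one attempt and no reset: what is moved stays moved. The work goes in short steps, Python scripts to look and compute and a tool call to move; the robot and the scene stay as the last step left them, time stands still between calls to the robot, and variables do not carry over. Pictures are saved under pics/ and viewed, about 12 in all and at most 16, crops included, and the job is handed in when it is done.

Besides the shell and the picture viewer there is one more tool, called after ">>>" as name(argument=value, ...), one argument or row to a line, values as JSON. drive_tool: Moves the arm, as the interface text tells. Its arguments: {"type":"object","properties":{"motion":{"type":"array","items":{"type":"object","properties":{"grip":{"type":"number"},"tx":{"type":"number"},"ty":{"type":"number"},"tz":{"type":"number"},"twist":{"type":"number"}}}},"newtons":{"type":"number"}},"required":["motion"]}

```bash
mkdir -p pics; ls; python3 - <<'E'
from plant import manip
import cv2,numpy as np
for c in("scene","top"):
    p,d=manip.grab_frame(c); cv2.imwrite(f"pics/{c}0.png",p[:,:,::-1]); np.save(f"/tmp/{c}.npy",d); print(c,manip.camera_model(c))
    for t in["blue_tray","red_tray","jar_brown_mid","jar_yellow_mid","jar_white_mid","carrot_butt_mid","carrot_block_mid","jar_green_mid"]:
        print(t,[(np.round(r["at"]).tolist(),round(r["score"],2)) for r in manip.mark_of(t,c)])
print(manip.observe(),manip.pinch_z)
E
```

```text
pics
scene {'vfov': 53.01117799928444, 'cx': 279.07924145842543, 'cy': 206.90310557036915, 'D': array([-0.00321815,  0.        ,  0.        ,  0.        ,  0.        ]), 'origin': array([-0.0385444 , -0.38794767,  0.52357225]), 'orientation': array([-0.41767795,  0.76264699, -0.42695789,  0.2482371 ])}
blue_tray [([311.0, 389.0], 0.71)]
red_tray [([205.0, 156.0], 0.82), ([229.0, 302.0], 0.61)]
jar_brown_mid [([269.0, 255.0], 0.63)]
jar_yellow_mid [([203.0, 322.0], 0.8), ([185.0, 263.0], 0.45), ([212.0, 222.0], 0.34)]
jar_white_mid [([232.0, 304.0], 0.79)]
carrot_butt_mid [([163.0, 273.0], 0.91), ([183.0, 259.0], 0.61)]
carrot_block_mid [([253.0, 187.0], 0.63), ([203.0, 324.0], 0.2)]
jar_green_mid [([210.0, 225.0], 0.96)]
top {'vfov': 57.314169427152265, 'cx': 284.1621052461531, 'cy': 205.39011116524534, 'D': array([-0.08977582,  0.        ,  0.        ,  0.        ,  0.        ]), 'origin': array([0.49718832, 0.01545461, 0.9029192 ]), 'orientation': array([ 0.03560226, -0.70197739,  0.70915574, -0.05530236])}
blue_tray [([252.0, 406.0], 0.75), ([170.0, 315.0], 0.65)]
red_tray [([234.
[... 319 characters left out ...]
'qpos': array([-1.21881837,  0.62835633,  0.03847791,  1.51739521, -0.02696305,
        0.9962845 , -0.01996997]), 'qd': array([-7.10462566e-04,  2.85658628e-03,  3.54383196e-04,  2.01443995e-03,
       -9.59424906e-05,  9.38084179e-04, -1.79891677e-03]), 'effort': array([ 1.77201059e-04, -5.63269544e+01,  1.22547381e+00, -1.93785971e+01,
        1.08425121e-02,  1.40061089e-03,  7.89227585e-06]), 'position': array([0.26370828, 0.59413138, 0.23134289]), 'tcp_rot': array([-3.02086274e-06,  2.07352086e-01,  9.78266380e-01,  3.83665940e-05]), 'force': array([ 0.62468428, -0.17968269, -0.15509584]), 'torque': array([-0.006182  ,  0.04350373,  0.03887974]), 'finger_gap': 0.998749685706319} 0.0187
```

View pics/scene0.png

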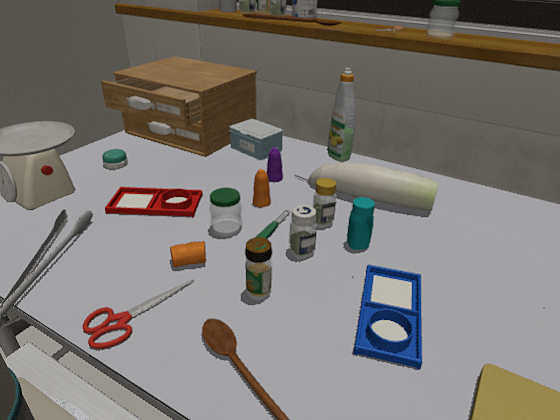

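View pics/top0.png

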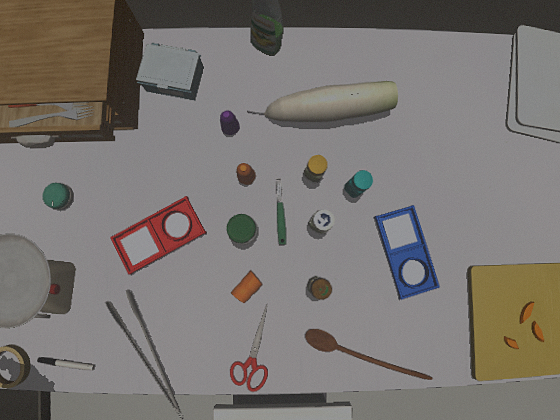

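Top picture:
- **Brown cap:** (319,288), to be moved.
- **Yellow cap:** (317,166). The turquoise look-alike at (360,183) stays.
- **White cap:** (320,222), stays.
- **Carrot butt:** the orange one at (246,174) is meant. The purple look-alike at (229,122) stays.
- **Carrot chunk:** (247,287).
- **Green lid:** (241,229), stays.
- **Trays:** the red tray has its ring at (178,224), and the blue tray has its ring at (413,272).

Next I'll measure positions and make an enlarged crop to confirm these.

```bash
cat > h.py <<'E'
import numpy as np,cv2
from plant import manip
from scipy.spatial.transform import Rotation as R
def K(c):
    m=manip.camera_model(c); f=210/np.tan(np.radians(m["vfov"]/2))
    return m,np.array([[f,0,m["cx"]],[0,f,m["cy"]],[0,0,1.]])
def rot(q): return R.from_quat(np.roll(q,-1)).as_matrix()
def cloud(c,d):
    m,k=K(c); v,u=np.mgrid[:420,:560]
    n=cv2.undistortPoints(np.stack([u,v],-1).reshape(-1,1,2).astype(float),k,m["D"])[:,0]
    P=np.c_[n,np.ones(len(n))]*d.reshape(-1,1)
    return (P@rot(m["orientation"]).T+m["origin"]).reshape(420,560,3)
def frames():
    o={}
    for c in("scene","top"):
        p,d=manip.grab_frame(c); X=cloud(c,d); X[d==0]=np.nan; o[c]=(p,X)
    return o
def near(o,xy,r,z0,z1,c):
    X=o[c][1]; m=(np.hypot(X[...,0]-xy[0],X[...,1]-xy[1])<r)&(X[...,2]>z0)&(X[...,2]<z1)
    return X[m],o[c][0][m]
def tray(o,c,blue):
    p,X=o[c]; h=cv2.cvtColor(p,cv2.COLOR_RGB2HSV); H,S,V=h[...,0],h[...,1],h[...,2]
    m=((H>105)&(H<125) if blue else ((H<5)|(H>173)))&(S>150)&(V>40)&(X[...,2]>.002)&(X[...,2]<.035)&(X[...,0]>.35)
    n,l,s,_=cv2.connectedComponentsWithStats(m.astype(np.uint8),connectivity=8); m=l==1+np.argmax(s[1:,4])
    Q=X[m]; ((cx,cy),(w,hh),a)=cv2.minAreaRect(Q[:,:2].astype(np.float32)*1000)
    if w<hh: a+=90; w,hh=hh,w
    e=np.array([np.cos(np.radians(a)),np.sin(np.radians(a))]); C=np.array([cx,cy])/1000
    t=(Q[Q[:,2]>.021][:,:2]-C)@e
    if np.median(t)>0: e=-e
    return C,e,(w,hh,len(t))
E
python3 - <<'E'
from h import *
o=frames()
for c in o:
    for b in(1,0):
        C,e,i=tray(o,c,b); print(c,"blue" if b else "red",C.round(4),"yaw",np.degrees(np.arctan2(e[1],e[0])).round(1),np.round(i),"ring",(C-.05*e).round(4),"flat",(C+.051*e).round(4))
X=o["top"][1]
px=dict(brown=(319,288,.105),yellow=(317,166,.102),white=(320,222,.098),turq=(360,183,.1),butt=(246,174,.087),block=(247,287,.041),green=(241,229,.084))
for n,(u,v,h) in px.items():
    g=X[v,u]; 
    for c in o:
        Q,_=near(o,g[:2],.045,h-.012 if n!="block" else .015,h+.008,c)
        if len(Q)<5: print(n,c,"few");continue
        ((x,y),s,a)=cv2.minAreaRect(Q[:,:2].astype(np.float32)*1000)
        print(n,c,"top z",Q[:,2].max().round(3),"rect",round(x),round(y),np.round(s),round(a,1),"mean",Q[:,:2].mean(0).round(4),len(Q))
    if n in("brown","yellow"):
        for c in o:
            Q,_=near(o,g[:2],.04,.015,.07,c); 
            if len(Q)>20:
                ((x,y),s,a)=cv2.minAreaRect(Q[:,:2].astype(np.float32)*1000); print("  body",c,round(x),round(y),np.round(s),round(a,1),len(Q)); np.save(f"/tmp/{n}_{c}.npy",Q)
p=o["scene"][0]; cv2.imwrite("pics/crop1.png",cv2.resize(p[140:310,150:390],None,fx=3.3,fy=3.3,interpolation=cv2.INTER_CUBIC)[:,:,::-1])
E
```

```text
scene blue [ 0.4984 -0.2974] yaw 15.2 [202.  98. 327.] ring [ 0.4501 -0.3105] flat [ 0.5476 -0.284 ]
scene red [0.5449 0.284 ] yaw 118.8 [201. 102. 135.] ring [0.569  0.2402] flat [0.5203 0.3287]
top blue [ 0.5125 -0.2911] yaw 17.1 [110.  92.  37.] ring [ 0.4647 -0.3058] flat [ 0.5612 -0.2762]
top red [0.5463 0.2851] yaw 118.4 [201.  97.  80.] ring [0.5701 0.2411] flat [0.5221 0.33  ]
brown scene top z 0.108 rect 425 -82 [44. 42.] 56.1 mean [ 0.4212 -0.0854] 481
brown top top z 0.108 rect 427 -82 [41. 41.] 18.2 mean [ 0.4276 -0.0809] 337
  body scene 415 -88 [21. 44.] 27.6 641
  body top 438 -72 [14. 40.] 43.3 50
yellow scene top z 0.104 rect 689 -81 [43. 41.] 15.2 mean [ 0.683  -0.0828] 243
yellow top top z 0.104 rect 689 -80 [41. 41.] 25.1 mean [ 0.689 -0.08 ] 317
  body scene 677 -82 [29. 52.] 7.2 458
  body top 680 -80 [50. 28.] 82.1 109
white scene top z 0.1 rect 569 -91 [46. 45.] 51.8 mean [ 0.564 -0.094] 367
white top top z 0.1 rect 570 -91 [43. 45.] 0.3 mean [ 0.5699 -0.0909] 368
turq scene top z 0.104 rect 654 -179 [42. 43.] 41.5 mean [ 0.6482 -0.1801] 318
turq top top z 0.105 rect 656 -176 [41. 43.] 41.9 mean [ 0.6548 -0.1753] 327
butt scene top z 0.089 rect 681 77 [19. 25.] 17.9 mean [0.6806 0.0768] 77
butt top top z 0.088 rect 686 80 [27. 26.] 18.4 mean [0.6849 0.0798] 118
block scene top z 0.043 rect 423 75 [40. 67.] 46.1 mean [0.4174 0.0692] 673
block top top z 0.042 rect 425 77 [42. 66.] 44.2 mean [0.427  0.0767] 524
green scene top z 0.087 rect 554 85 [62. 62.] 70.8 mean [0.5498 0.0811] 501
green top top z 0.087 rect 555 85 [60. 60.] 89.9 mean [0.5551 0.0846] 676
```

View pics/crop1.png

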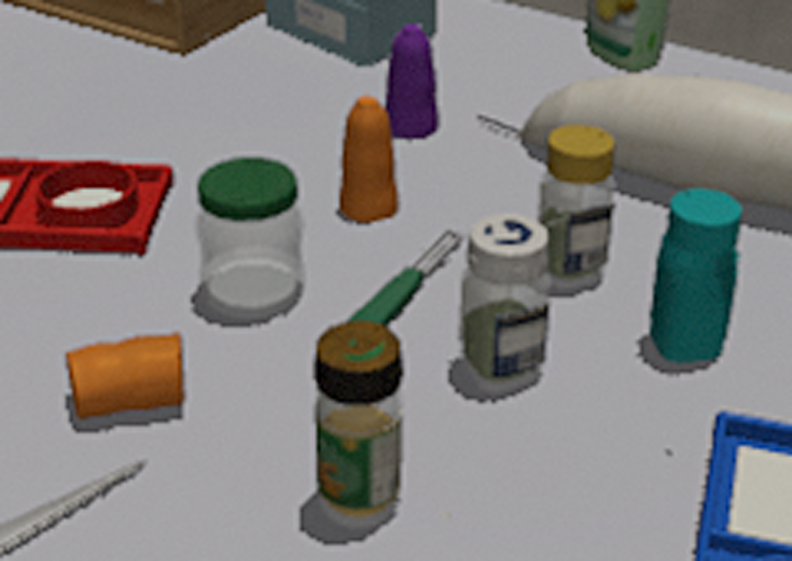

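The crop confirms the choices: the brown cap (360,350), the yellow cap (580,155) and the orange butt (368,160) are the parts meant. The purple (412,80) and turquoise (700,280) look-alikes are left alone. Next I'll fit the jar yaws and refine the blue tray.

```bash
sed -i 's/S>150)&(V>40)/S>120)\&(V>25)/' h.py; cat >> h.py <<'E'
from scipy.optimize import least_squares
def sq(Q,x0,s,r=.008):
    best=[]
    for a0 in np.radians([0,15,30,45,60,75]):
        def f(p):
            c,n=np.cos(p[2]),np.sin(p[2]); d=Q[:,:2]-p[:2]; L=np.abs(d@np.array([[c,-n],[n,c]]))-(s/2-r)
            return np.linalg.norm(np.maximum(L,0),axis=1)+np.minimum(L.max(1),0)-r
        q=least_squares(f,[*x0,a0],loss="soft_l1",f_scale=.001,x_scale=[.01,.01,.3]); best.append((q.cost*1e4,q.x[:2].round(4),np.degrees(q.x[2]).round(1)%90))
    return sorted(best,key=lambda b:b[0])
E
python3 - <<'E'
from h import *
o=frames()
C,e,i=tray(o,"top",1); print("blue",C,np.degrees(np.arctan2(e[1],e[0])),i)
for n,x0,s in(("brown",(.426,-.082),.044),("yellow",(.689,-.0805),.043)):
    for cs in(["scene"],["scene","top"]):
        Q=np.vstack([near(o,x0,.036,.015,.06,c)[0] for c in cs]); print(n,cs,len(Q),sq(Q,x0,s)[:6:2])
X=o["top"][1]; p=o["top"][0]
# butt lower
for c in o:
    Q,_=near(o,(.683,.078),.04,.02,.05,c); ((x,y),r)=cv2.minEnclosingCircle(Q[:,:2].astype(np.float32)*1000); print("butt",c,x,y,r,len(Q))
# everything tall (for clearance)
z=X[...,2]; m=(z>.12)&(X[...,0]>.3); print("max z in x .3-.72:",np.nanmax(np.where((X[...,0]<.72)&(abs(X[...,1])<.4),z,0)))
E
```

```text
blue [ 0.50076001 -0.29686981] 15.33916759490967 (200.58221435546875, 98.4692153930664, 109)
brown ['scene'] 512 [(np.float64(4.878031735207913), array([ 0.4285, -0.0809]), np.float64(77.1)), (np.float64(4.878031738338013), array([ 0.4285, -0.0809]), np.float64(77.1)), (np.float64(4.878031745877309), array([ 0.4285, -0.0809]), np.float64(77.1))]
brown ['scene', 'top'] 553 [(np.float64(6.133668487152633), array([ 0.4283, -0.0812]), np.float64(76.6)), (np.float64(6.133668506233914), array([ 0.4283, -0.0812]), np.float64(76.6)), (np.float64(6.133668508420526), array([ 0.4283, -0.0812]), np.float64(76.6))]
yellow ['scene'] 361 [(np.float64(1.7606397460572185), array([ 0.6913, -0.0805]), np.float64(57.1)), (np.float64(1.7606397463526808), array([ 0.6913, -0.0805]), np.float64(57.1)), (np.float64(1.7606397467961499), array([ 0.6913, -0.0805]), np.float64(57.1))]
yellow ['scene', 'top'] 444 [(np.float64(2.115229753019887), array([ 0.6913, -0.0806]), np.float64(56.9)), (np.float64(2.1152297538251013), array([ 0.6913, -0.0806]), np.float64(56.9)), (np.float64(2.115229754225355), array([ 0.6913, -0.0806]), np.float64(56.9))]
butt scene 683.1790161132812 76.54325866699219 19.00826644897461 195
butt top 685.6116943359375 79.6364517211914 20.009103775024414 63
max z in x .3-.72: 0.1078778250717628
```

```bash
python3 - <<'E'
from h import *
o=frames(); im=np.full((500,800,3),255,np.uint8)
for k,(n,x0,s,a) in enumerate((("brown",(.4283,-.081),.044,77),("yellow",(.691,-.0805),.043,57))):
    for c,col in(("scene",(0,0,200)),("top",(200,0,0))):
        for P in near(o,x0,.036,.012,.065,c)[0]:
            u=int(k*400+200-(P[1]-x0[1])*6000); v=int(250-(P[0]-x0[0])*6000); cv2.circle(im,(u,v),2,col,-1)
    b=cv2.boxPoints(((k*400+200,250),(s*6000,s*6000),-a-90+180)); cv2.polylines(im,[b.astype(int)],1,(0,150,0),1)
cv2.imwrite("pics/plot.png",im)
p=o["scene"][0]; a=cv2.resize(p[235:305,235:285],None,fx=8,fy=8,interpolation=2); b=cv2.resize(p[175:235,305:345],None,fx=9,fy=9,interpolation=2); 
cv2.imwrite("pics/jars.png",np.hstack([a[:540],b[:540]])[:,:,::-1])
E
```

```text
(no output)
```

View pics/plot.png

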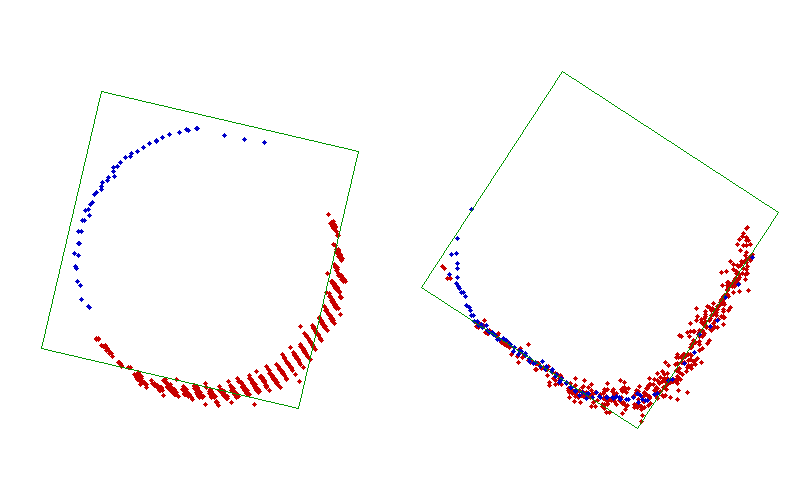

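View pics/jars.png

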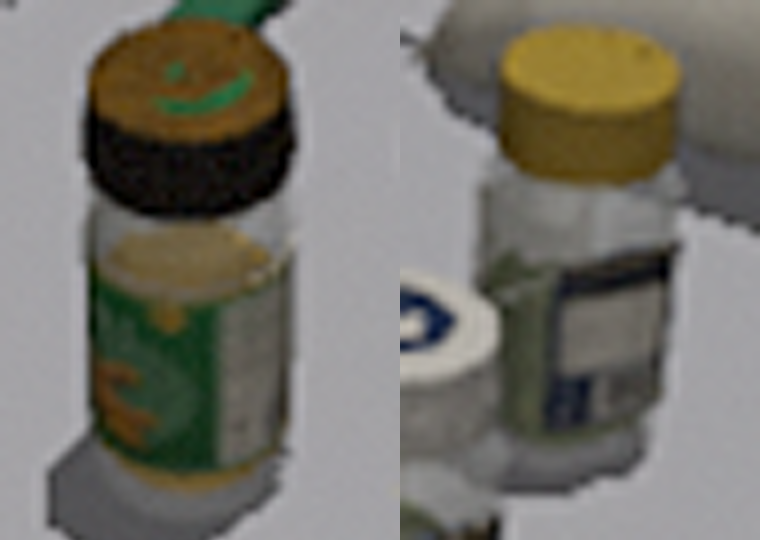

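The plot shows that the brown jar is round, about 44 mm across, with its centre near (0.426, -0.082), so its yaw is free. The yellow jar is a rounded square at about 57°/147°. Next is a helper that gives relative moves.

```bash
cat > go.py <<'E'
import sys
from h import *
# args: x,y,z,jawyaw_deg ... -> tx ty tz twist from the current pose
def rel(*ts):
    s=manip.observe(); M=rot(s["tcp_rot"]); y0=np.degrees(np.arctan2(M[1,1],M[0,1]))
    print("t",round(s["clock"],2),"pos",s["position"].round(4),"jaw",y0.round(1),"tilt",M[2,2].round(4),"gap",round(s["finger_gap"],3),"q7",s["qpos"][6].round(2))
    for t in ts:
        d=M.T@(np.array(t[:3])-s["position"])*100; w=(y0-t[3]+90)%180-90
        print(t,"-> tx %.2f ty %.2f tz %.2f twist %.1f"%(*d,w))
if __name__=="__main__": rel(*[tuple(map(float,a.split(","))) for a in sys.argv[1:]])
E
python3 go.py .47,.25,.22,10 .4258,-.082,.2,-11 .4258,-.082,.05,-11
```

```text
t 1.2 pos [0.2637 0.5941 0.2313] jaw 66.1 tilt -1.0 gap 1.0 q7 -0.02
(0.47, 0.25, 0.22, 10.0) -> tx -32.82 ty -23.08 tz 1.13 twist 56.1
(0.4258, -0.082, 0.2, -11.0) -> tx -42.25 ty -55.22 tz 3.13 twist 77.1
(0.4258, -0.082, 0.05, -11.0) -> tx -42.25 ty -55.21 tz 18.13 twist 77.1
```

>>> drive_tool(
  motion=[
    {"tx": -32.8,"ty": -23.1,"tz": 1.1,"twist": 56,"grip": 100},
    {"tx": -32.8,"ty": -23.1,"tz": 1.1,"twist": 56},
    {"tx": -32.8,"ty": -23.1,"tz": 1.1,"twist": 56},
    {"tx": -32.8,"ty": -23.1,"tz": 1.1,"twist": 56},
    {"tx": -32.8,"ty": -23.1,"tz": 1.1,"twist": 56},
    {"tx": -32.8,"ty": -23.1,"tz": 1.1,"twist": 56},
    {"tx": -32.8,"ty": -23.1,"tz": 1.1,"twist": 56},
    {"tx": -42.2,"ty": -55.2,"tz": 3.1,"twist": 77},
    {"tx": -42.2,"ty": -55.2,"tz": 3.1,"twist": 77},
    {"tx": -42.2,"ty": -55.2,"tz": 3.1,"twist": 77},
    {"tx": -42.2,"ty": -55.2,"tz": 3.1,"twist": 77},
    {"tx": -42.2,"ty": -55.2,"tz": 3.1,"twist": 77},
    {"tx": -42.2,"ty": -55.2,"tz": 3.1,"twist": 77},
    {"tx": -42.2,"ty": -55.2,"tz": 3.1,"twist": 77},
    {"tx": -42.2,"ty": -55.2,"tz": 3.1,"twist": 77},
    {"tx": -42.2,"ty": -55.2,"tz": 3.1,"twist": 77},
  ],
  newtons=40,
)

```text
$.motion[1]: bad value
```

```bash
python3 go.py .4258,-.082,.05,-11; python3 -c "
from h import *
p,d=manip.grab_frame('scene'); cv2.imwrite('pics/a1.png',p[:,:,::-1])"
```

```text
t 1.2 pos [0.2637 0.5941 0.2313] jaw 66.1 tilt -1.0 gap 1.0 q7 -0.02
(0.4258, -0.082, 0.05, -11.0) -> tx -42.25 ty -55.21 tz 18.13 twist 77.1
```

View pics/a1.png

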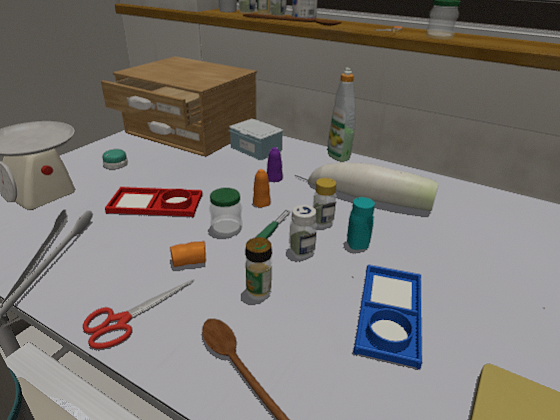

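The picture is unchanged because the call was refused: every row needs all its fields, including grip. I'll resend it in full.

>>> drive_tool(
  motion=[
    {"tx": -32.8,"ty": -23.1,"tz": 1.1,"twist": 56,"grip": 100},
    {"tx": -32.8,"ty": -23.1,"tz": 1.1,"twist": 56,"grip": 100},
    {"tx": -32.8,"ty": -23.1,"tz": 1.1,"twist": 56,"grip": 100},
    {"tx": -32.8,"ty": -23.1,"tz": 1.1,"twist": 56,"grip": 100},
    {"tx": -32.8,"ty": -23.1,"tz": 1.1,"twist": 56,"grip": 100},
    {"tx": -32.8,"ty": -23.1,"tz": 1.1,"twist": 56,"grip": 100},
    {"tx": -32.8,"ty": -23.1,"tz": 1.1,"twist": 56,"grip": 100},
    {"tx": -42.2,"ty": -55.2,"tz": 3.1,"twist": 77,"grip": 100},
    {"tx": -42.2,"ty": -55.2,"tz": 3.1,"twist": 77,"grip": 100},
    {"tx": -42.2,"ty": -55.2,"tz": 3.1,"twist": 77,"grip": 100},
    {"tx": -42.2,"ty": -55.2,"tz": 3.1,"twist": 77,"grip": 100},
    {"tx": -42.2,"ty": -55.2,"tz": 3.1,"twist": 77,"grip": 100},
    {"tx": -42.2,"ty": -55.2,"tz": 3.1,"twist": 77,"grip": 100},
    {"tx": -42.2,"ty": -55.2,"tz": 3.1,"twist": 77,"grip": 100},
    {"tx": -42.2,"ty": -55.2,"tz": 3.1,"twist": 77,"grip": 100},
    {"tx": -42.2,"ty": -55.2,"tz": 3.1,"twist": 77,"grip": 100},
  ],
  newtons=40,
)

```text
clock: 3.25
position: [0.4258, -0.0802, 0.2003]
tcp_rot: [-0.0, 0.77, 0.638, 0.0]
force: [0.5, 1.0, -0.1]
finger_gap: 0.995
```

```bash
python3 go.py .4258,-.082,.05,-11; python3 -c "
from h import *
o=frames()
for c in o:
    Q,_=near(o,(.426,-.082),.045,.093,.113,c); print(c,len(Q),cv2.minAreaRect(Q[:,:2].astype(np.float32)*1000) if len(Q)>5 else '')
cv2.imwrite('pics/a2.png',o['scene'][0][:,:,::-1])"
```

```text
t 3.25 pos [ 0.4258 -0.0802  0.2003] jaw -10.8 tilt -1.0 gap 0.995 q7 0.22
(0.4258, -0.082, 0.05, -11.0) -> tx -0.19 ty 0.04 tz 15.03 twist 0.2
scene 491 ((425.0019836425781, -82.89163970947266), (44.20592498779297, 42.43855667114258), 54.37302017211914)
top 128 ((434.0727844238281, -71.77748107910156), (17.303789138793945, 40.22794723510742), 51.81877136230469)
```

View pics/a2.png

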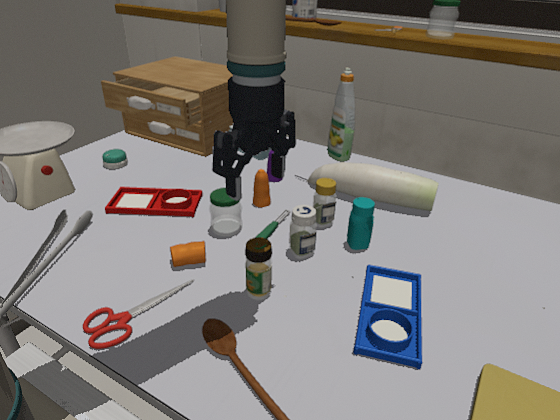

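The gripper hangs squarely over the brown jar (cap at (259,250)), with the fingers at (232,185) and (290,150). Descending and closing.

>>> drive_tool(
  motion=[
    {"tx": 0,"ty": 0,"tz": 5,"twist": 0,"grip": 100},
    {"tx": 0,"ty": 0,"tz": 9,"twist": 0,"grip": 100},
    {"tx": 0,"ty": 0,"tz": 13,"twist": 0,"grip": 100},
    {"tx": 0,"ty": 0,"tz": 15,"twist": 0,"grip": 100},
    {"tx": 0,"ty": 0,"tz": 15,"twist": 0,"grip": 100},
    {"tx": 0,"ty": 0,"tz": 15,"twist": 0,"grip": 70},
    {"tx": 0,"ty": 0,"tz": 15,"twist": 0,"grip": 55},
    {"tx": 0,"ty": 0,"tz": 15,"twist": 0,"grip": 40},
    {"tx": 0,"ty": 0,"tz": 15,"twist": 0,"grip": 30},
    {"tx": 0,"ty": 0,"tz": 15,"twist": 0,"grip": 30},
    {"tx": 0,"ty": 0,"tz": 15,"twist": 0,"grip": 30},
  ],
  newtons=35,
)

```text
clock: 4.72
position: [0.4263, -0.0816, 0.0513]
tcp_rot: [0.001, 0.771, 0.637, 0.001]
force: [-0.0, -0.1, 6.0]
finger_gap: 0.507
```

```bash
python3 go.py .4258,-.082,.2,-11 .4514,-.3102,.2,-11 
```

```text
t 4.72 pos [ 0.4263 -0.0816  0.0513] jaw -10.9 tilt -1.0 gap 0.507 q7 0.42
(0.4258, -0.082, 0.2, -11.0) -> tx -0.04 ty -0.01 tz -14.87 twist 0.1
(0.4514, -0.3102, 0.2, -11.0) -> tx -21.96 ty 6.83 tz -14.86 twist 0.1
```

Gripped at about 43 mm. Lifting 6 cm and moving over the blue ring.

>>> drive_tool(
  motion=[
    {"tx": 0,"ty": 0,"tz": -2,"twist": 0,"grip": 30},
    {"tx": 0,"ty": 0,"tz": -5,"twist": 0,"grip": 30},
    {"tx": 0,"ty": 0,"tz": -8,"twist": 0,"grip": 30},
    {"tx": -3,"ty": 0.9,"tz": -8,"twist": 0,"grip": 30},
    {"tx": -7,"ty": 2.2,"tz": -8,"twist": 0,"grip": 30},
    {"tx": -11,"ty": 3.4,"tz": -8,"twist": 0,"grip": 30},
    {"tx": -15,"ty": 4.7,"tz": -8,"twist": 0,"grip": 30},
    {"tx": -19,"ty": 5.9,"tz": -8,"twist": 0,"grip": 30},
    {"tx": -22,"ty": 6.8,"tz": -8,"twist": 0,"grip": 30},
    {"tx": -22,"ty": 6.8,"tz": -8,"twist": 0,"grip": 30},
    {"tx": -22,"ty": 6.8,"tz": -8,"twist": 0,"grip": 30},
  ],
)

```text
clock: 6.1
position: [0.4502, -0.3093, 0.1303]
tcp_rot: [-0.001, 0.771, 0.637, 0.0]
force: [0.4, 0.4, -1.9]
finger_gap: 0.502
```

```bash
python3 go.py .4514,-.3102,.055,-11; python3 -c "
from h import *
o=frames(); s=manip.observe()['position']
Q,_=near(o,s[:2],.036,.0,.14,'scene'); print('z range',np.percentile(Q[:,2],[1,5,95,99]))
Q=Q[Q[:,2]>.05]
f=lambda p:np.hypot(*(Q[:,:2]-p).T)-.0215
print(s,least_squares(f,s[:2],loss='soft_l1',f_scale=.001).x)
cv2.imwrite('pics/a3.png',cv2.resize(o['scene'][0][120:400,240:500],None,fx=2,fy=2)[:,:,::-1])"
```

```text
t 6.1 pos [ 0.4502 -0.3093  0.1303] jaw -10.9 tilt -1.0 gap 0.502 q7 0.67
(0.4514, -0.3102, 0.055, -11.0) -> tx -0.07 ty 0.14 tz 7.53 twist 0.1
z range [0.00333224 0.00411985 0.12928589 0.13757242]
[ 0.45046455 -0.30886271  0.13028611] [ 0.44924494 -0.3095891 ]
```

View pics/a3.png

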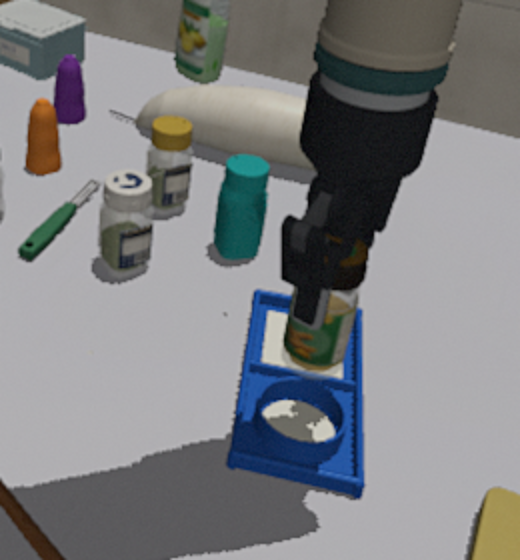

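The jar hangs upright over the ring (crop (300,410)). Lowering it.

>>> drive_tool(
  motion=[
    {"tx": -0.1,"ty": 0.1,"tz": 2,"twist": 0,"grip": 30},
    {"tx": -0.1,"ty": 0.1,"tz": 4,"twist": 0,"grip": 30},
    {"tx": -0.1,"ty": 0.1,"tz": 5.5,"twist": 0,"grip": 30},
    {"tx": -0.1,"ty": 0.1,"tz": 6.5,"twist": 0,"grip": 30},
    {"tx": -0.1,"ty": 0.1,"tz": 7,"twist": 0,"grip": 30},
    {"tx": -0.1,"ty": 0.1,"tz": 7.2,"twist": 0,"grip": 30},
    {"tx": -0.1,"ty": 0.1,"tz": 7.4,"twist": 0,"grip": 30},
    {"tx": -0.1,"ty": 0.1,"tz": 7.5,"twist": 0,"grip": 30},
    {"tx": -0.1,"ty": 0.1,"tz": 7.5,"twist": 0,"grip": 30},
  ],
)

```text
clock: 7.32
position: [0.4513, -0.3118, 0.0555]
tcp_rot: [0.0, 0.771, 0.637, 0.0]
force: [0.3, -0.4, -0.8]
finger_gap: 0.505
```

>>> drive_tool(
  motion=[
    {"tx": 0,"ty": 0,"tz": 0.1,"twist": 0,"grip": 30},
    {"tx": 0,"ty": 0,"tz": 0.1,"twist": 0,"grip": 30},
  ],
)

```text
clock: 7.58
position: [0.4514, -0.3119, 0.0553]
tcp_rot: [0.0, 0.771, 0.636, 0.0]
force: [-2.1, 0.5, 7.6]
finger_gap: 0.509
```

Contact at 7.6 N, so I'll release and rise.

>>> drive_tool(
  motion=[
    {"tx": 0,"ty": 0,"tz": 0,"twist": 0,"grip": 60},
    {"tx": 0,"ty": 0,"tz": 0,"twist": 0,"grip": 75},
    {"tx": 0,"ty": 0,"tz": 0,"twist": 0,"grip": 85},
    {"tx": 0,"ty": 0,"tz": 0,"twist": 0,"grip": 90},
    {"tx": 0,"ty": 0,"tz": -2,"twist": 0,"grip": 95},
    {"tx": 0,"ty": 0,"tz": -5,"twist": 0,"grip": 100},
    {"tx": 0,"ty": 0,"tz": -9,"twist": 0,"grip": 100},
    {"tx": 0,"ty": 0,"tz": -12,"twist": 0,"grip": 100},
    {"tx": 0,"ty": 0,"tz": -12,"twist": 0,"grip": 100},
  ],
)

```text
clock: 8.7
position: [0.4525, -0.3127, 0.1764]
tcp_rot: [0.002, 0.771, 0.637, 0.001]
force: [-0.4, -0.1, 0.2]
finger_gap: 1.003
```

```bash
python3 go.py .685,.079,.17,-74.7 
```

```text
t 8.7 pos [ 0.4525 -0.3127  0.1764] jaw -10.9 tilt -1.0 gap 1.003 q7 0.65
(0.685, 0.079, 0.17, -74.7) -> tx 42.87 ty 15.39 tz 0.64 twist 63.8
```

>>> drive_tool(
  motion=[
    {"tx": 42.8,"ty": 15.4,"tz": 0.5,"twist": 64,"grip": 100},
    {"tx": 42.8,"ty": 15.4,"tz": 0.5,"twist": 64,"grip": 100},
    {"tx": 42.8,"ty": 15.4,"tz": 0.5,"twist": 64,"grip": 100},
    {"tx": 42.8,"ty": 15.4,"tz": 0.5,"twist": 64,"grip": 100},
    {"tx": 42.8,"ty": 15.4,"tz": 0.5,"twist": 64,"grip": 100},
    {"tx": 42.8,"ty": 15.4,"tz": 0.5,"twist": 64,"grip": 100},
    {"tx": 42.8,"ty": 15.4,"tz": 0.5,"twist": 64,"grip": 100},
    {"tx": 42.8,"ty": 15.4,"tz": 0.5,"twist": 64,"grip": 100},
    {"tx": 42.8,"ty": 15.4,"tz": 0.5,"twist": 64,"grip": 100},
    {"tx": 42.8,"ty": 15.4,"tz": 0.5,"twist": 64,"grip": 100},
    {"tx": 42.8,"ty": 15.4,"tz": 0.5,"twist": 64,"grip": 100},
    {"tx": 42.8,"ty": 15.4,"tz": 0.5,"twist": 64,"grip": 100},
  ],
)

```text
clock: 10.2
position: [0.6834, 0.0779, 0.1697]
tcp_rot: [-0.0, 0.992, 0.13, 0.0]
force: [0.3, -0.1, 0.5]
finger_gap: 1.003
```

```bash
python3 go.py .685,.079,.024,-74.7 ; python3 -c "
from h import *
o=frames()
for xy in ((.4514,-.311),):
    Q,_=near(o,xy,.04,.09,.13,'top'); print('brown top',len(Q),cv2.minAreaRect(Q[:,:2].astype(np.float32)*1000),Q[:,2].max())
Q,_=near(o,(.684,.078),.036,.01,.07,'scene'); 
f=lambda p:np.hypot(*(Q[Q[:,2]<.04][:,:2]-p).T)-.0215
print('butt',len(Q),least_squares(f,(.684,.078),loss='soft_l1',f_scale=.001).x)
cv2.imwrite('pics/a4.png',np.hstack([cv2.resize(o['scene'][0][80:360,180:450],(386,400)),cv2.resize(o['top'][0][100:310,190:450],(495,400))[:,:400]])[:,:,::-1])"
```

```text
t 10.2 pos [0.6834 0.0779 0.1697] jaw -75.1 tilt -1.0 gap 1.003 q7 -0.97
(0.685, 0.079, 0.024, -74.7) -> tx 0.18 ty -0.07 tz 14.57 twist -0.4
brown top 390 ((452.6253356933594, -310.84796142578125), (41.631568908691406, 43.398681640625), 28.130830764770508) 0.11275717353582404
butt 375 [0.68922147 0.08072438]
```

View pics/a4.png

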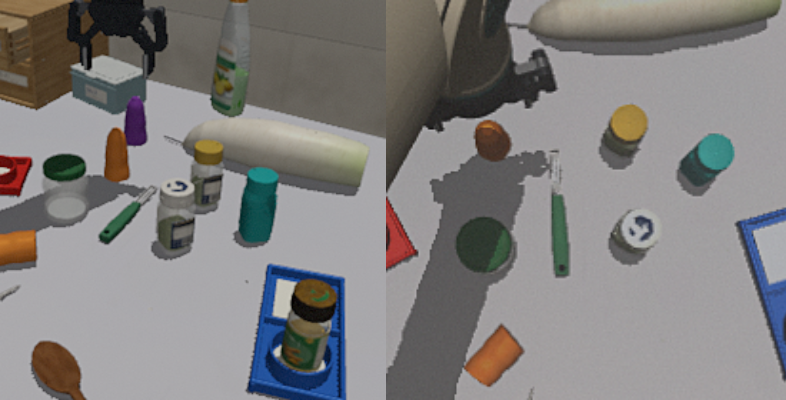

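The brown jar stands in the ring (left crop (312,335)), on the floor by height. The orange butt is at (117,155), beneath the open gripper. Descending on it.

>>> drive_tool(
  motion=[
    {"tx": 0.4,"ty": -0.1,"tz": 4,"twist": 0,"grip": 100},
    {"tx": 0.4,"ty": -0.1,"tz": 8,"twist": 0,"grip": 100},
    {"tx": 0.4,"ty": -0.1,"tz": 12,"twist": 0,"grip": 100},
    {"tx": 0.4,"ty": -0.1,"tz": 14.7,"twist": 0,"grip": 100},
    {"tx": 0.4,"ty": -0.1,"tz": 14.7,"twist": 0,"grip": 100},
    {"tx": 0.4,"ty": -0.1,"tz": 14.7,"twist": 0,"grip": 70},
    {"tx": 0.4,"ty": -0.1,"tz": 14.7,"twist": 0,"grip": 55},
    {"tx": 0.4,"ty": -0.1,"tz": 14.7,"twist": 0,"grip": 40},
    {"tx": 0.4,"ty": -0.1,"tz": 14.7,"twist": 0,"grip": 30},
    {"tx": 0.4,"ty": -0.1,"tz": 14.7,"twist": 0,"grip": 30},
    {"tx": 0.4,"ty": -0.1,"tz": 14.7,"twist": 0,"grip": 30},
  ],
  newtons=35,
)

```text
clock: 11.68
position: [0.6882, 0.0813, 0.0241]
tcp_rot: [-0.0, 0.991, 0.131, 0.001]
force: [-1.1, 0.2, 4.6]
finger_gap: 0.435
```

```bash
python3 go.py .5488,-.2835,.15,-74.7 
```

```text
t 11.68 pos [0.6882 0.0813 0.0241] jaw -74.9 tilt -1.0 gap 0.435 q7 -0.89
(0.5488, -0.2835, 0.15, -74.7) -> tx -22.92 ty 31.60 tz -12.63 twist -0.2
```

>>> drive_tool(
  motion=[
    {"tx": 0,"ty": 0,"tz": -1,"twist": 0,"grip": 25},
    {"tx": 0,"ty": 0,"tz": -3,"twist": 0,"grip": 25},
    {"tx": 0,"ty": 0,"tz": -6,"twist": 0,"grip": 25},
    {"tx": 0,"ty": 0,"tz": -10,"twist": 0,"grip": 25},
    {"tx": 0,"ty": 0,"tz": -14,"twist": 0,"grip": 25},
    {"tx": 0,"ty": 0,"tz": -14,"twist": 0,"grip": 25},
  ],
  newtons=40,
)

```text
clock: 12.42
position: [0.69, 0.0806, 0.1677]
tcp_rot: [0.0, 0.991, 0.131, 0.004]
force: [-0.7, 0.3, -1.8]
finger_gap: 0.435
```

```bash
python3 go.py .5488,-.2835,.165,-74.7; python3 -c "
from h import *
o=frames(); 
Q,_=near(o,(.688,.081),.036,.1,.3,'scene'); print('z',np.percentile(Q[:,2],[0,1,2,5]),len(Q))
cv2.imwrite('pics/a5.png',cv2.resize(o['scene'][0][20:260,180:450],None,fx=2,fy=2)[:,:,::-1])"
```

```text
t 12.43 pos [0.69   0.0806 0.1677] jaw -74.9 tilt -1.0 gap 0.435 q7 -0.98
(0.5488, -0.2835, 0.165, -74.7) -> tx -23.09 ty 31.50 tz 0.14 twist -0.2
z [0.14359714 0.1465482  0.14858112 0.15490134] 1916
```

View pics/a5.png

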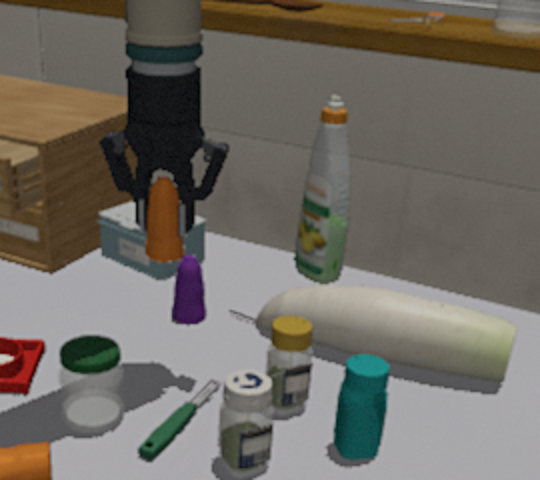

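The butt is held upright (crop (163,220)), with its foot about 0.143 m up. Moving over the blue flat side.

>>> drive_tool(
  motion=[
    {"tx": -1.5,"ty": 2,"tz": 0,"twist": 0,"grip": 25},
    {"tx": -4,"ty": 5.5,"tz": 0,"twist": 0,"grip": 25},
    {"tx": -7,"ty": 9.6,"tz": 0,"twist": 0,"grip": 25},
    {"tx": -10,"ty": 13.7,"tz": 0,"twist": 0,"grip": 25},
    {"tx": -13,"ty": 17.8,"tz": 0,"twist": 0,"grip": 25},
    {"tx": -16,"ty": 21.9,"tz": 0,"twist": 0,"grip": 25},
    {"tx": -19,"ty": 26,"tz": 0,"twist": 0,"grip": 25},
    {"tx": -21.5,"ty": 29.4,"tz": 0,"twist": 0,"grip": 25},
    {"tx": -23,"ty": 31.5,"tz": 0,"twist": 0,"grip": 25},
    {"tx": -23,"ty": 31.5,"tz": 3,"twist": 0,"grip": 25},
    {"tx": -23,"ty": 31.5,"tz": 6,"twist": 0,"grip": 25},
    {"tx": -23,"ty": 31.5,"tz": 6,"twist": 0,"grip": 25},
    {"tx": -23,"ty": 31.5,"tz": 6,"twist": 0,"grip": 25},
  ],
)

```text
clock: 14.15
position: [0.547, -0.2829, 0.1026]
tcp_rot: [0.0, 0.991, 0.131, -0.0]
force: [0.3, -1.1, -1.2]
finger_gap: 0.433
```

```bash
python3 go.py .5488,-.2835,.028,-74.7; python3 -c "
from h import *
o=frames(); s=manip.observe()['position']
p,X=o['scene']; h=cv2.cvtColor(p,cv2.COLOR_RGB2HSV); m=(h[...,0]>4)&(h[...,0]<18)&(h[...,1]>150)&(np.hypot(X[...,0]-s[0],X[...,1]-s[1])<.04)&(X[...,2]>.05)
Q=X[m]; print(len(Q),'z',Q[:,2].min()); Q=Q[Q[:,2]<.12]
f=lambda p:np.hypot(*(Q[:,:2]-p).T)-.0215
print('butt',len(Q),least_squares(f,s[:2],loss='soft_l1',f_scale=.001).x)"
```

```text
t 14.15 pos [ 0.547  -0.2829  0.1026] jaw -74.9 tilt -1.0 gap 0.433 q7 -0.31
(0.5488, -0.2835, 0.028, -74.7) -> tx 0.16 ty 0.10 tz 7.46 twist -0.2
1110 z 0.07825896423578677
butt 526 [ 0.5475347  -0.28372053]
```

>>> drive_tool(
  motion=[
    {"tx": 0.1,"ty": 0.1,"tz": 2,"twist": 0,"grip": 25},
    {"tx": 0.1,"ty": 0.1,"tz": 4,"twist": 0,"grip": 25},
    {"tx": 0.1,"ty": 0.1,"tz": 5.5,"twist": 0,"grip": 25},
    {"tx": 0.1,"ty": 0.1,"tz": 6.5,"twist": 0,"grip": 25},
    {"tx": 0.1,"ty": 0.1,"tz": 7,"twist": 0,"grip": 25},
    {"tx": 0.1,"ty": 0.1,"tz": 7.3,"twist": 0,"grip": 25},
    {"tx": 0.1,"ty": 0.1,"tz": 7.4,"twist": 0,"grip": 25},
    {"tx": 0.1,"ty": 0.1,"tz": 7.4,"twist": 0,"grip": 25},
  ],
)

```text
clock: 15.25
position: [0.5485, -0.2834, 0.0286]
tcp_rot: [0.0, 0.991, 0.131, 0.0]
force: [-0.2, 0.2, -0.2]
finger_gap: 0.435
```

>>> drive_tool(
  motion=[
    {"tx": 0,"ty": 0,"tz": 0.1,"twist": 0,"grip": 25},
    {"tx": 0,"ty": 0,"tz": 0.1,"twist": 0,"grip": 25},
  ],
)

```text
clock: 15.5
position: [0.5486, -0.2835, 0.0282]
tcp_rot: [0.0, 0.991, 0.131, 0.0]
force: [-1.1, 1.5, 6.1]
finger_gap: 0.43
```

Contact at 6 N. Releasing and rising.

>>> drive_tool(
  motion=[
    {"tx": 0,"ty": 0,"tz": 0,"twist": 0,"grip": 55},
    {"tx": 0,"ty": 0,"tz": 0,"twist": 0,"grip": 65},
    {"tx": 0,"ty": 0,"tz": 0,"twist": 0,"grip": 75},
    {"tx": 0,"ty": 0,"tz": 0,"twist": 0,"grip": 80},
    {"tx": 0,"ty": 0,"tz": -2,"twist": 0,"grip": 85},
    {"tx": 0,"ty": 0,"tz": -5,"twist": 0,"grip": 85},
    {"tx": 0,"ty": 0,"tz": -9,"twist": 0,"grip": 90},
    {"tx": 0,"ty": 0,"tz": -14,"twist": 0,"grip": 100},
    {"tx": 0,"ty": 0,"tz": -14,"twist": 0,"grip": 100},
  ],
)

```text
clock: 16.62
position: [0.5504, -0.2856, 0.1728]
tcp_rot: [0.003, 0.991, 0.131, 0.004]
force: [-0.6, -0.1, -0.5]
finger_gap: 1.002
```

```bash
python3 go.py .690,-.0805,.17,-33 
```

```text
t 16.62 pos [ 0.5504 -0.2856  0.1728] jaw -75.0 tilt -1.0 gap 1.002 q7 -0.36
(0.69, -0.0805, 0.17, -33.0) -> tx 18.80 ty -16.19 tz 0.30 twist -42.0
```

>>> drive_tool(
  motion=[
    {"tx": 18.8,"ty": -16.2,"tz": -0.2,"twist": -42,"grip": 100},
    {"tx": 18.8,"ty": -16.2,"tz": -0.2,"twist": -42,"grip": 100},
    {"tx": 18.8,"ty": -16.2,"tz": -0.2,"twist": -42,"grip": 100},
    {"tx": 18.8,"ty": -16.2,"tz": -0.2,"twist": -42,"grip": 100},
    {"tx": 18.8,"ty": -16.2,"tz": -0.2,"twist": -42,"grip": 100},
    {"tx": 18.8,"ty": -16.2,"tz": -0.2,"twist": -42,"grip": 100},
    {"tx": 18.8,"ty": -16.2,"tz": -0.2,"twist": -42,"grip": 100},
    {"tx": 18.8,"ty": -16.2,"tz": -0.2,"twist": -42,"grip": 100},
    {"tx": 18.8,"ty": -16.2,"tz": -0.2,"twist": -42,"grip": 100},
  ],
)

```text
clock: 17.75
position: [0.6874, -0.0789, 0.1694]
tcp_rot: [0.0, 0.879, 0.477, -0.0]
force: [0.5, 0.8, 0.0]
finger_gap: 1.001
```

```bash
python3 go.py .690,-.0805,.05,-33; python3 -c "
from h import *
o=frames()
Q,_=near(o,(.5488,-.2835),.04,.0,.12,'top'); print('butt top',Q[:,2].max(),Q[Q[:,2]>.075][:,:2].mean(0))
Q,_=near(o,(.4526,-.311),.04,.09,.13,'top'); print('brown',Q[:,2].max(),Q[:,:2].mean(0))
Q,_=near(o,(.690,-.0805),.036,.015,.06,'scene'); print(len(Q),[sq(Q,(.69,-.0805),.043,r)[0] for r in(.008,.012)])
cv2.imwrite('pics/a6.png',cv2.resize(o['scene'][0][60:360,180:450],None,fx=2,fy=2)[:,:,::-1])"
```

```text
t 17.75 pos [ 0.6874 -0.0789  0.1694] jaw -33.0 tilt -1.0 gap 1.001 q7 -0.16
(0.69, -0.0805, 0.05, -33.0) -> tx 0.01 ty 0.30 tz 11.94 twist -0.0
butt top 0.09403402770296188 [ 0.54594073 -0.28056927]
brown 0.1135693131152431 [ 0.45239277 -0.30868314]
357 [(np.float64(2.0375281709531188), array([ 0.6914, -0.0804]), np.float64(56.1)), (np.float64(1.6209427067099251), array([ 0.6908, -0.0804]), np.float64(55.7))]
```

View pics/a6.png

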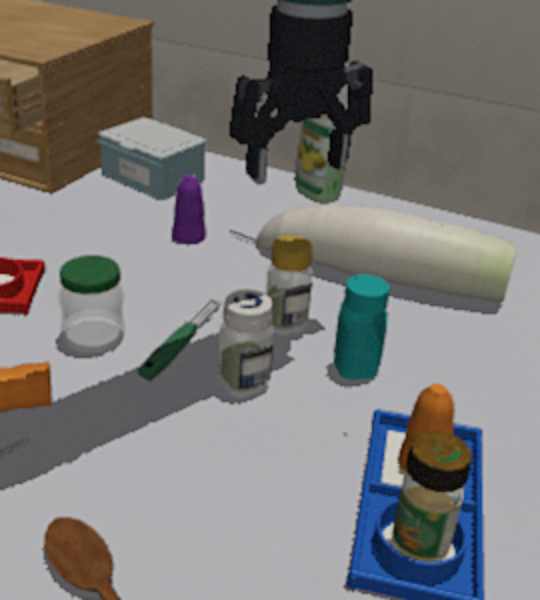

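The blue kit is right: the butt is upright at (430,430) and the brown jar is in the ring at (430,510). The yellow jar at (290,285) is untouched beneath the gripper. Grasping it.

>>> drive_tool(
  motion=[
    {"tx": 0,"ty": 0.3,"tz": 3,"twist": 0,"grip": 100},
    {"tx": 0,"ty": 0.3,"tz": 6,"twist": 0,"grip": 100},
    {"tx": 0,"ty": 0.3,"tz": 9,"twist": 0,"grip": 100},
    {"tx": 0,"ty": 0.3,"tz": 12,"twist": 0,"grip": 100},
    {"tx": 0,"ty": 0.3,"tz": 12,"twist": 0,"grip": 100},
    {"tx": 0,"ty": 0.3,"tz": 12,"twist": 0,"grip": 70},
    {"tx": 0,"ty": 0.3,"tz": 12,"twist": 0,"grip": 60},
    {"tx": 0,"ty": 0.3,"tz": 12,"twist": 0,"grip": 50},
    {"tx": 0,"ty": 0.3,"tz": 12,"twist": 0,"grip": 40},
    {"tx": 0,"ty": 0.3,"tz": 12,"twist": 0,"grip": 30},
    {"tx": 0,"ty": 0.3,"tz": 12,"twist": 0,"grip": 30},
    {"tx": 0,"ty": 0.3,"tz": 12,"twist": 0,"grip": 30},
  ],
  newtons=35,
)

```text
clock: 19.35
position: [0.6907, -0.0797, 0.0506]
tcp_rot: [0.0, 0.879, 0.478, 0.001]
force: [-1.4, 0.3, 5.5]
finger_gap: 0.486
```

```bash
python3 go.py .5695,.2405,.2,-33 
```

```text
t 19.35 pos [ 0.6907 -0.0797  0.0506] jaw -32.9 tilt -1.0 gap 0.486 q7 -0.1
(0.5695, 0.2405, 0.2, -33.0) -> tx 20.30 ty -27.57 tz -14.95 twist 0.1
```

>>> drive_tool(
  motion=[
    {"tx": 0,"ty": 0,"tz": -2,"twist": 0,"grip": 30},
    {"tx": 0,"ty": 0,"tz": -5,"twist": 0,"grip": 30},
    {"tx": 0,"ty": 0,"tz": -9,"twist": 0,"grip": 30},
    {"tx": 0,"ty": 0,"tz": -13,"twist": 0,"grip": 30},
    {"tx": 1.5,"ty": -2,"tz": -13,"twist": 0,"grip": 30},
    {"tx": 4,"ty": -5.4,"tz": -13,"twist": 0,"grip": 30},
    {"tx": 7,"ty": -9.5,"tz": -13,"twist": 0,"grip": 30},
    {"tx": 10,"ty": -13.6,"tz": -13,"twist": 0,"grip": 30},
    {"tx": 13,"ty": -17.7,"tz": -13,"twist": 0,"grip": 30},
    {"tx": 16,"ty": -21.8,"tz": -13,"twist": 0,"grip": 30},
    {"tx": 18.7,"ty": -25.4,"tz": -13,"twist": 0,"grip": 30},
    {"tx": 20.3,"ty": -27.6,"tz": -13,"twist": 0,"grip": 30},
    {"tx": 20.3,"ty": -27.6,"tz": -11,"twist": 0,"grip": 30},
    {"tx": 20.3,"ty": -27.6,"tz": -8,"twist": 0,"grip": 30},
    {"tx": 20.3,"ty": -27.6,"tz": -5,"twist": 0,"grip": 30},
    {"tx": 20.3,"ty": -27.6,"tz": -5,"twist": 0,"grip": 30},
    {"tx": 20.3,"ty": -27.6,"tz": -5,"twist": 0,"grip": 30},
  ],
)

```text
clock: 21.48
position: [0.57, 0.2408, 0.1008]
tcp_rot: [0.0, 0.879, 0.478, 0.001]
force: [-0.1, 0.7, -1.1]
finger_gap: 0.488
```

```bash
python3 go.py .5695,.2406,.0546,-33; python3 -c "
from h import *
o=frames(); s=manip.observe()['position']
Q,_=near(o,s[:2],.036,.045,.13,'scene'); print('z',np.percentile(Q[:,2],[0,1,5]),len(Q)); Q=Q[Q[:,2]<.09]; print(sq(Q,s[:2],.043,.012)[0])
cv2.imwrite('pics/a7.png',cv2.resize(o['scene'][0][30:270,80:320],None,fx=2,fy=2)[:,:,::-1])"
```

```text
t 21.48 pos [0.57   0.2408 0.1008] jaw -33.0 tilt -1.0 gap 0.488 q7 -0.56
(0.5695, 0.2406, 0.0546, -33.0) -> tx -0.05 ty -0.03 tz 4.62 twist 0.0
z [0.05004489 0.05316304 0.05726033] 769
(np.float64(1.868968977672375), array([0.5701, 0.2403]), np.float64(58.2))
```

View pics/a7.png

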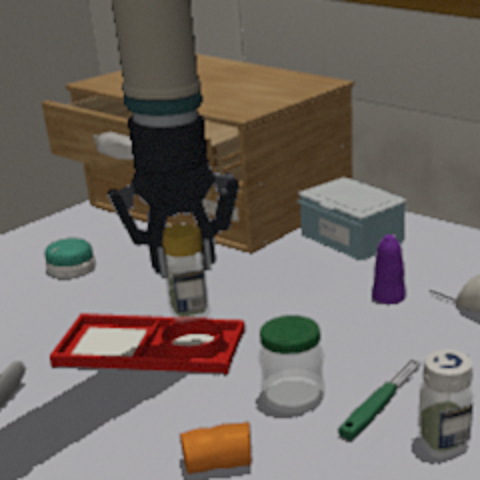

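The yellow jar hangs upright at (187,275), centred over the red ring. Lowering it.

>>> drive_tool(
  motion=[
    {"tx": 0,"ty": 0,"tz": 1.5,"twist": 0,"grip": 30},
    {"tx": 0,"ty": 0,"tz": 3,"twist": 0,"grip": 30},
    {"tx": 0,"ty": 0,"tz": 4,"twist": 0,"grip": 30},
    {"tx": 0,"ty": 0,"tz": 4.4,"twist": 0,"grip": 30},
    {"tx": 0,"ty": 0,"tz": 4.6,"twist": 0,"grip": 30},
    {"tx": 0,"ty": 0,"tz": 4.6,"twist": 0,"grip": 30},
  ],
)

```text
clock: 22.32
position: [0.5681, 0.2404, 0.0546]
tcp_rot: [-0.001, 0.879, 0.478, -0.001]
force: [-4.2, -0.9, 12.4]
finger_gap: 0.484
```

Seated with 12 N of contact. Releasing, rising and heading for the chunk.

>>> drive_tool(
  motion=[
    {"tx": 0,"ty": 0,"tz": -0.1,"twist": 0,"grip": 60},
    {"tx": 0,"ty": 0,"tz": -0.1,"twist": 0,"grip": 70},
    {"tx": 0,"ty": 0,"tz": -0.1,"twist": 0,"grip": 80},
    {"tx": 0,"ty": 0,"tz": -0.1,"twist": 0,"grip": 90},
    {"tx": 0,"ty": 0,"tz": -2,"twist": 0,"grip": 95},
    {"tx": 0,"ty": 0,"tz": -5,"twist": 0,"grip": 100},
    {"tx": 0,"ty": 0,"tz": -9,"twist": 0,"grip": 100},
    {"tx": 0,"ty": 0,"tz": -12,"twist": 0,"grip": 100},
    {"tx": 0,"ty": 0,"tz": -12,"twist": 0,"grip": 100},
    {"tx": 0,"ty": 0,"tz": -12,"twist": 0,"grip": 100},
  ],
)

```text
clock: 23.58
position: [0.5686, 0.2408, 0.1735]
tcp_rot: [-0.0, 0.879, 0.478, -0.0]
force: [0.1, 0.8, -1.2]
finger_gap: 1.001
```

```bash
python3 go.py .4255,.0765,.15,45 
```

```text
t 23.57 pos [0.5686 0.2408 0.1735] jaw -32.9 tilt -1.0 gap 1.001 q7 -0.61
(0.4255, 0.0765, 0.15, 45.0) -> tx -21.57 ty -3.07 tz 2.35 twist -77.9
```

>>> drive_tool(
  motion=[
    {"tx": -21.6,"ty": -3.1,"tz": 0,"twist": -78,"grip": 100},
    {"tx": -21.6,"ty": -3.1,"tz": 0,"twist": -78,"grip": 100},
    {"tx": -21.6,"ty": -3.1,"tz": 0,"twist": -78,"grip": 100},
    {"tx": -21.6,"ty": -3.1,"tz": 0,"twist": -78,"grip": 100},
    {"tx": -21.6,"ty": -3.1,"tz": 0,"twist": -78,"grip": 100},
    {"tx": -21.6,"ty": -3.1,"tz": 2.3,"twist": -78,"grip": 100},
    {"tx": -21.6,"ty": -3.1,"tz": 2.3,"twist": -78,"grip": 100},
    {"tx": -21.6,"ty": -3.1,"tz": 2.3,"twist": -78,"grip": 100},
    {"tx": -21.6,"ty": -3.1,"tz": 2.3,"twist": -78,"grip": 100},
    {"tx": -21.6,"ty": -3.1,"tz": 2.3,"twist": -78,"grip": 100},
    {"tx": -21.6,"ty": -3.1,"tz": 2.3,"twist": -78,"grip": 100},
  ],
)

```text
clock: 24.95
position: [0.4255, 0.0764, 0.1504]
tcp_rot: [0.0, 0.383, 0.924, -0.0]
force: [0.5, 0.0, 0.3]
finger_gap: 1.001
```

```bash
python3 go.py .4255,.0765,.016,45; python3 -c "
from h import *
o=frames()
for c in o:
    Q,_=near(o,(.425,.077),.045,.012,.05,c); print(c,len(Q),cv2.minAreaRect(Q[:,:2].astype(np.float32)*1000) if len(Q)>9 else '')
Q,_=near(o,(.5695,.2405),.04,.09,.13,'top'); print('yellow',Q[:,2].max(),cv2.minAreaRect(Q[:,:2].astype(np.float32)*1000))"
```

```text
t 24.95 pos [0.4255 0.0764 0.1504] jaw 45.0 tilt -1.0 gap 1.001 q7 0.68
(0.4255, 0.0765, 0.016, 45.0) -> tx 0.01 ty 0.01 tz 13.44 twist 0.0
scene 699 ((424.0265197753906, 74.97946166992188), (42.6488037109375, 67.28881072998047), 47.4622802734375)
top 146 ((440.09954833984375, 61.853057861328125), (41.60231399536133, 23.737136840820312), 44.58890914916992)
yellow 0.10841343815523796 ((566.564697265625, 240.36721801757812), (41.60426330566406, 40.00210189819336), 89.61614227294922)
```

>>> drive_tool(
  motion=[
    {"tx": 0,"ty": 0,"tz": 4,"twist": 0,"grip": 100},
    {"tx": 0,"ty": 0,"tz": 8,"twist": 0,"grip": 100},
    {"tx": 0,"ty": 0,"tz": 11.5,"twist": 0,"grip": 100},
    {"tx": 0,"ty": 0,"tz": 13.4,"twist": 0,"grip": 100},
    {"tx": 0,"ty": 0,"tz": 13.4,"twist": 0,"grip": 100},
    {"tx": 0,"ty": 0,"tz": 13.4,"twist": 0,"grip": 70},
    {"tx": 0,"ty": 0,"tz": 13.4,"twist": 0,"grip": 60},
    {"tx": 0,"ty": 0,"tz": 13.4,"twist": 0,"grip": 50},
    {"tx": 0,"ty": 0,"tz": 13.4,"twist": 0,"grip": 40},
    {"tx": 0,"ty": 0,"tz": 13.4,"twist": 0,"grip": 30},
    {"tx": 0,"ty": 0,"tz": 13.4,"twist": 0,"grip": 30},
    {"tx": 0,"ty": 0,"tz": 13.4,"twist": 0,"grip": 30},
  ],
  newtons=40,
)

```text
clock: 26.55
position: [0.4258, 0.0766, 0.0168]
tcp_rot: [0.0, 0.382, 0.924, 0.001]
force: [-0.5, 1.2, 6.8]
finger_gap: 0.473
```

```bash
python3 go.py .5212,.3294,.1,28.6 
```

```text
t 26.55 pos [0.4258 0.0766 0.0168] jaw 45.1 tilt -1.0 gap 0.473 q7 1.59
(0.5212, 0.3294, 0.1, 28.6) -> tx 11.11 ty 24.65 tz -8.29 twist 16.5
```

>>> drive_tool(
  motion=[
    {"tx": 0,"ty": 0,"tz": -2,"twist": 0,"grip": 30},
    {"tx": 0,"ty": 0,"tz": -6,"twist": 0,"grip": 30},
    {"tx": 0,"ty": 0,"tz": -10,"twist": 0,"grip": 30},
    {"tx": 0,"ty": 0,"tz": -14,"twist": 0,"grip": 30},
    {"tx": 1.1,"ty": 2.5,"tz": -14,"twist": 2,"grip": 30},
    {"tx": 2.8,"ty": 6.2,"tz": -14,"twist": 5,"grip": 30},
    {"tx": 4.7,"ty": 10.5,"tz": -14,"twist": 8,"grip": 30},
    {"tx": 6.6,"ty": 14.7,"tz": -14,"twist": 11,"grip": 30},
    {"tx": 8.6,"ty": 19,"tz": -14,"twist": 14,"grip": 30},
    {"tx": 10.2,"ty": 22.7,"tz": -14,"twist": 16.5,"grip": 30},
    {"tx": 11.1,"ty": 24.6,"tz": -14,"twist": 16.5,"grip": 30},
    {"tx": 11.1,"ty": 24.6,"tz": -14,"twist": 16.5,"grip": 30},
    {"tx": 11.1,"ty": 24.6,"tz": -11,"twist": 16.5,"grip": 30},
    {"tx": 11.1,"ty": 24.6,"tz": -8,"twist": 16.5,"grip": 30},
    {"tx": 11.1,"ty": 24.6,"tz": -5,"twist": 16.5,"grip": 30},
    {"tx": 11.1,"ty": 24.6,"tz": -5,"twist": 16.5,"grip": 30},
    {"tx": 11.1,"ty": 24.6,"tz": -5,"twist": 16.5,"grip": 30},
  ],
)

```text
clock: 28.68
position: [0.5214, 0.3279, 0.0675]
tcp_rot: [0.001, 0.511, 0.859, 0.0]
force: [-0.9, -0.3, -0.3]
finger_gap: 0.478
```

```bash
python3 go.py .5212,.3294,.0208,28.6; python3 -c "
from h import *
o=frames(); s=manip.observe()['position']
p,X=o['scene']; h=cv2.cvtColor(p,cv2.COLOR_RGB2HSV); m=(h[...,0]>6)&(h[...,0]<18)&(h[...,1]>150)&(np.hypot(X[...,0]-s[0],X[...,1]-s[1])<.06)&(X[...,2]>.03)
Q=X[m]; print('block',len(Q),Q[:,2].min(),Q[:,2].max(),cv2.minAreaRect(Q[:,:2].astype(np.float32)*1000))
cv2.imwrite('pics/a8.png',cv2.resize(p[60:280,60:300],None,fx=2,fy=2)[:,:,::-1])"
```

```text
t 28.68 pos [0.5214 0.3279 0.0675] jaw 28.5 tilt -1.0 gap 0.478 q7 0.65
(0.5212, 0.3294, 0.0208, 28.6) -> tx 0.14 ty 0.05 tz 4.67 twist -0.1
block 371 0.05361888094300843 0.22025674138369405 ((530.2952270507812, 321.3345947265625), (62.49520492553711, 87.85125732421875), 81.63148498535156)
```

View pics/a8.png

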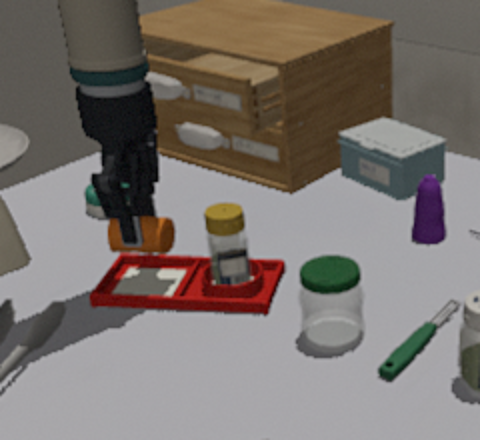

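The yellow jar stands in the ring at (230,250). The chunk is held level over the flat side at (140,235). Lowering it.

>>> drive_tool(
  motion=[
    {"tx": 0.1,"ty": 0,"tz": 1.5,"twist": 0,"grip": 30},
    {"tx": 0.1,"ty": 0,"tz": 3,"twist": 0,"grip": 30},
    {"tx": 0.1,"ty": 0,"tz": 4,"twist": 0,"grip": 30},
    {"tx": 0.1,"ty": 0,"tz": 4.4,"twist": 0,"grip": 30},
    {"tx": 0.1,"ty": 0,"tz": 4.6,"twist": 0,"grip": 30},
    {"tx": 0.1,"ty": 0,"tz": 4.6,"twist": 0,"grip": 30},
  ],
)

```text
clock: 29.52
position: [0.5198, 0.3294, 0.0209]
tcp_rot: [-0.001, 0.511, 0.86, -0.0]
force: [-2.0, -0.7, 3.8]
finger_gap: 0.477
```

Contact at 3.8 N, at the expected height. Releasing and withdrawing.

>>> drive_tool(
  motion=[
    {"tx": 0,"ty": 0,"tz": 0,"twist": 0,"grip": 55},
    {"tx": 0,"ty": 0,"tz": 0,"twist": 0,"grip": 60},
    {"tx": 0,"ty": 0,"tz": 0,"twist": 0,"grip": 65},
    {"tx": 0,"ty": 0,"tz": 0,"twist": 0,"grip": 70},
    {"tx": 0,"ty": 0,"tz": -2,"twist": 0,"grip": 80},
    {"tx": 0,"ty": 0,"tz": -6,"twist": 0,"grip": 90},
    {"tx": 0,"ty": 0,"tz": -10,"twist": 0,"grip": 100},
    {"tx": 0,"ty": 0,"tz": -15,"twist": 0,"grip": 100},
    {"tx": 0,"ty": 0,"tz": -20,"twist": 0,"grip": 100},
    {"tx": 0,"ty": 0,"tz": -20,"twist": 0,"grip": 100},
    {"tx": 0,"ty": 0,"tz": -20,"twist": 0,"grip": 100},
    {"tx": 0,"ty": 0,"tz": -20,"twist": 0,"grip": 100},
  ],
)

```text
clock: 31.02
position: [0.5193, 0.3296, 0.2193]
tcp_rot: [-0.001, 0.511, 0.86, -0.001]
force: [0.5, -0.2, -0.7]
finger_gap: 0.999
```

```bash
python3 -c "
from h import *
o=frames(); print(manip.observe()['position'],manip.observe()['force'])
for n,x,h in(('white',(.569,-.091),.098),('green',(.554,.085),.084),('brown',(.4526,-.311),.109),('yellow',(.567,.24),.106)):
    for c in o:
        Q,_=near(o,x,.045,h-.012,h+.008,c)
        if len(Q)>9: print(n,c,Q[:,2].max().round(3),cv2.minAreaRect(Q[:,:2].astype(np.float32)*1000))
Q,_=near(o,(.52,.329),.05,.022,.08,'scene'); print('block',Q[:,2].max(),cv2.minAreaRect(Q[:,:2].astype(np.float32)*1000))
cv2.imwrite('pics/end.png',o['scene'][0][:,:,::-1])"
```

```text
[0.51955684 0.3295124  0.21925474] [-0.38305998  0.24223665 -0.25671396]
white scene 0.101 ((569.2987670898438, -91.55792236328125), (46.35396194458008, 45.22150802612305), 7.905463218688965)
white top 0.101 ((569.7527465820312, -90.92912292480469), (43.97201919555664, 42.74809265136719), 89.22005462646484)
green scene 0.087 ((554.1245727539062, 84.55555725097656), (62.00628662109375, 61.14655303955078), 49.82136917114258)
green top 0.087 ((555.6270141601562, 84.6563949584961), (60.410438537597656, 59.911155700683594), 1.1136691570281982)
brown scene 0.112 ((450.59429931640625, -312.6925354003906), (43.060054779052734, 43.087955474853516), 62.23762130737305)
brown top 0.112 ((452.3614196777344, -311.3695373535156), (42.40499496459961, 43.06389236450195), 20.62692642211914)
yellow scene 0.108 ((565.8108520507812, 238.41757202148438), (42.26509475708008, 40.579132080078125), 25.57256317138672)
yellow top 0.109 ((566.6859741210938, 240.30421447753906), (41.04253005981445, 40.03901290893555), 87.70536804199219)
block 0.04648089208478484 ((518.5953369140625, 327.1969909667969), (43.0588493347168, 65.98902893066406), 32.90254211425781)
```

View pics/end.png

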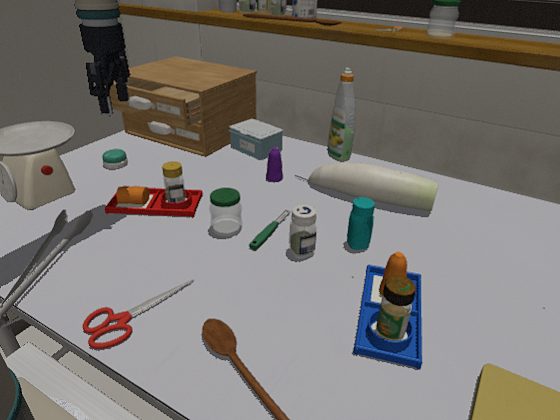

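Both kits are complete: the red one at (155,195) and the blue one at (395,300). White and green have not moved. Handing in.

```bash
python3 -c "
from plant import manip
print(manip.sign_off())"
```

```text
the job is handed in; nothing more can be done
None
```

Both meal kits are made up and handed in at about 31 s on the robot's clock. I made them up in the order asked, and each item was lowered until it touched the tray floor before I let go.

- **Blue tray:** the brown-capped jar stands in the round holder, with its top at 112 mm against 108 mm on the table, so it is on the floor. The carrot butt stands upright in the flat side, with its top at about 93 mm.
- **Red tray:** the yellow-capped jar stands in the round holder, with its top at about 108 mm against 104 mm on the table. The carrot chunk lies in the flat side, with its top at about 46 mm.
- **Left alone:** the white-capped and green-lidded jars are within 1 mm of where they started. The purple and turquoise look-alikes were not touched.

- **Hardest set-down:** the firmest contact reading was 12 N, on the yellow jar, which sits about 3 mm off its holder's centre.
- **Refused call:** the first move call was refused because grip was missing from some rows, and nothing moved.
- **Brown jar shape:** it measured round rather than square, so its turn did not matter.
- **Carrot butt grip:** the grip closed to about 37 mm, narrower than its 43 mm foot, but it held without slipping.

No check failed.

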